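# Set the stop screw of a tonometer check balance

### The arm

A 6-joint arm with a two-finger parallel gripper is mounted at the origin on the work surface. World frame = base frame: x ahead of the robot, y to its left, z up, the work surface at z = 0. Lengths are in m, angles in rad, forces in N, time in s.
With the tool pointing down it reaches from about 0.3 to 0.75 m from the base axis. Payload 8.5 kg.
Tool frame: the origin (TCP) lies on the centre line of the jaws, within the pads' length; the fingertips stand 17 mm ahead of it and the grasp point (between the pads) lies 2 mm behind it; z points along the fingers, y is the line along which they close (so a half turn about z gives the same grasp; the last joint's range is limited). The gripper opens to 88 mm and grips with 3 to 60 N. Pads are 18 mm wide; open, the fingers measure 123 mm over their backs; the gripper's body (75 mm by 187 mm) begins 45 mm behind the grasp point.
Start: joints at [0.967, 0.381, 1.297, -0, 1.464, -0.215], TCP at [0.208, 0.509, 0.256] pointing down, gripper open.
Joint ranges: [-3.11, 3.11], [-0.89, 2.33], [0.22, 2.48], [-1.42, 4.56], [0.17, 2.85], [-2.88, 2.88]. Speed limits (rad/s): [2.39, 2.39, 3.14, 3.14, 3.14, 3.14].

### API

Orientations are given as a rotation vector (axis times angle).
In Python, from bench import arm gives the robot as it stands.
- The arm moves only by the tool arm_command, never from a script. Its argument "steps" is a list of rows, each a list of 5 numbers: the shift along the tool's x, y, z in cm, then the turn about the tool's z in rad, then the opening, from 0 (shut) to 1 (fully open). In form: [[dx, dy, dz, turn, hand], ...]. A call has exactly 10 rows; each row shifts and turns the commanded pose from where the row before left it, along the tool's axes as they then stand; what a row does not reach is not made up. A row lasts 1/8 s, in which the tool goes at most 62.5 mm and 10.7 degrees, less where a joint would pass 70% of its speed; a pose out of reach is approached as far as the arm can. A call with a gripper value outside its range is refused whole. The fingers move at their own pace and stop on an object; the grip force is fixed at half the most. Time passes only in rows, so rows that do not move let the fingers close, or fill a call up. It gives the time, the measured TCP pose, the force, the opening and the grip force at its end, in the units of the state.
- arm.read_state(): the state, without advancing time (a new reading comes with each control period).
- arm.get_image(name): name is "scene" or "side" or "wrist"; returns the picture (420x560x3 uint8, red, green, blue); there is no depth.
- arm.get_calibration(name): a dict with "fovy" (degrees; the focal length in pixels is half the picture's height over the tangent of half this angle, whatever the lens; pixels are square), "cx", "cy" (the principal point, pixels), "position" and "orientation" of the camera in the world. Camera axes: x right, y up, looking along -z (the intrinsics and any distortion apply to the point x, -y, -z); pixel columns grow to the right and rows downward; lengths in m; the calibration is good to about 2 mm. The wrist camera is an equidistant fisheye: a pixel r from the principal point sees the ray r / f radians off the axis. A picture is of the moment at which its call begins: read the wrist's pose just before it. get_calibration takes no time and is no camera call; for the wrist camera it gives the pose at the moment of the call.
- arm.sign_off(): hands the job in; it is judged then, once.
The state is a dict: "t": time; "joint_pos": joint angles; "qd": joint speeds; "tau": joint torques, N m; "tcp_pos": TCP position; "orientation": TCP orientation; "force": force on the tool from outside, world axes, zero at the start; "torque": the same for the moment, N m; "width": opening from 0.0 (shut) to 1.0 (fully open); "gripper_force": force on a finger pad.
Only numpy, scipy, OpenCV 4.12 (cv2) and the standard library are available. Lean on these libraries where they do the work, as an engineer would, in place of code of your own. Each camera call takes 0.05 s, during which the arm holds its last target. There are 200 camera calls.

### The job

On the white check balance, swing the arrest lever all the way over to release the beam and let its weighted end drop and settle, then swing the lever all the way back so that the beam is arrested level again. After that turn the black winged stop screw clockwise until it seats, back it off a quarter turn, and finish while still gripping the screw at that setting, so that a colleague can tighten its locknut. Leave the eye-drop bottle, the lens case and the occluder paddle where they are.

Things in the scene. Friction and masses are not known exactly. Their poses are not given: they have to be found in the camera images.
- stand: the check balance's fixed white base, a plate 150 (x) x 320 (y) x 16 mm bolted to the table; origin at the centre of its underside, z up, its x pointing away from the robot at yaw 0 and y along the beam. On it: beam fork at y = 0 (90 mm high), lever post at y = +126 mm (102 mm high), and at y = -95 mm a bridge whose flat top, 106 mm above the table, carries the stop screw; the bridge is 34 mm wide in y and runs from x = -24 to +62 mm
- arrest_lever (a joint): angle of the arrest lever, rad: 0 = arrested (lever leans 0.5 rad towards the stand's -x), 1.0 = fully released (leans 0.5 rad towards +x); both ends are hard stops. Its hinge is level, along the stand's y, at stand (0, 126, 92) mm; the ball is 60 mm from it. It stays where it is left (friction about 0.06 N m, i.e. 1 N at the ball); in the arrested position its pin holds the beam's lifted end down
- lever_ball (a point): centre of the black ball, 24 mm in diameter, at the top of the arrest lever, about 145 mm above the table at either end of its swing and 152 mm midway; free all round, 42 mm or more above the post
- beam (a joint): tilt of the steel beam (210 mm long, 75 mm above the table, brass drum weight on its -y half), rad: 0 = level, 0.14 = -y end fully down, where the weight takes it when released. Moved only by the lever, not handled
- beam_end (a point): top of the beam below the stop screw, 95 mm from the pivot; about 13 mm lower when the beam is released than when it is arrested
- stop_screw (a joint): angle of the stop screw about its upright axis, rad; grows as it is turned clockwise seen from above. 4.0 = seated, a hard stop; a quarter turn backed off from there is 2.43. Turns with friction of about 0.05 N m and stays where it is left; it does not noticeably rise or fall. Some 1.2 to 2.6 rad short of seated at the start, so it may need more than one grasp
- screw_grip (a point): the point to grip on the screw's axis, at stand (0, -95, 139) mm: near the middle of the black wing, a flat upright bar 38 mm long, 12 mm thick and reaching from 120 to 152 mm above the table, on a steel stem 12 mm thick with a washer 26 mm in diameter at its foot (106 to 110 mm). Axes turn with the screw: x along the wing, y across its 12 mm thickness (the fingers close along y), z up
- dropper: bystander: upright white eye-drop bottle, 32 mm in diameter, 70 mm tall; origin at the centre of its underside
- lens_case: bystander: black lens case, 80 x 55 x 30 mm; origin at the centre of its underside
- occluder: bystander: flat black eye occluder paddle, about 155 mm long and 8 mm thick, lying beyond the stand; origin on its underside, near the middle

How it is judged:
On the way, in this order (a step that is already met when the one before it is completed fails the run):
1. lever swung over, beam released and settled weighted end down (value of joint arrest_lever above 0.88 rad and value of joint beam above 0.115 rad), for 0.2 s.
2. lever swung back, beam arrested level (value of joint arrest_lever below 0.1 rad and value of joint beam below 0.035 rad), for 0.2 s.
3. stop screw turned in until it seats (value of joint stop_screw above 3.92 rad), for 0.1 s.
At the end, for the whole second after the job is handed in: The stop screw stands a quarter turn (1.57 rad, within 0.2 rad) back from seated, still, and is gripped by the fingers (over 2 N); the lever is back in its arrested position (within 0.1 rad) and the beam level (within 0.035 rad) (all of step 2 and value of joint stop_screw between 2.23 and 2.63 rad and velocity of joint stop_screw between -0.1 and 0.1 rad/s and contact force between the fingers and stop_screw above 2 N); the arm keeps its last pose, push and grip.
It fails at once if the eye-drop bottle is moved or tipped (distance of dropper from where it was at the start of the episode above 0.02 m or angle between dropper's own z axis and vertical above 0.5 rad).
It fails at once if the lens case is moved (distance of lens_case from where it was at the start of the episode above 0.02 m).
It fails at once if the occluder is moved (distance of occluder from where it was at the start of the episode above 0.02 m).
It also fails if it takes over 64 s, if anything falls off the work surface, if the arm or the gripper's body presses on something with over 40 N, if the wrist force passes 120 N, or if a joint passes its speed limit or range.

## Working session

There is one attempt and no reset: what is moved stays moved. The work goes in short steps, Python scripts to look and compute and a tool call to move; the robot and the scene stay as the last step left them, time stands still between calls to the robot, and variables do not carry over. Pictures are saved under pics/ and viewed, at most 10 in all, crops included, and the job is handed in when it is done.

Besides the shell and the picture viewer there is one more tool, called after "Request:" as name([rows], argument=value, ...), one row to a line, values as JSON. arm_command: Moves the arm, as the interface text tells. Its arguments: {"type":"object","properties":{"steps":{"type":"array"}},"required":["steps"]}

```bash
mkdir -p pics
cat > h.py <<'E'
import numpy as np,cv2
from bench import arm
from scipy.spatial.transform import Rotation as R
def cal(n):
    c=arm.get_calibration(n); o=np.array(c["orientation"],float)
    M=o if o.shape==(3,3) else R.from_rotvec(o).as_matrix()
    return 210/np.tan(np.radians(c["fovy"])/2),c["cx"],c["cy"],np.array(c["position"]),M
def ray(n,u,v,c=None):
    f,cx,cy,p,M=c or cal(n)
    a,b=u-cx,v-cy
    if n=="wrist":
        r=np.hypot(a,b);t=r/f;s=np.sin(t)/max(r,1e-9);d=np.array([a*s,-b*s,-np.cos(t)])
    else: d=np.array([a/f,-b/f,-1.])
    return p,M@d
def onz(n,u,v,z,c=None):
    p,d=ray(n,u,v,c);return p+d*(z-p[2])/d[2]
def tri(*rs):
    A=0;B=0
    for p,d in rs:
        d=d/np.linalg.norm(d);P=np.eye(3)-np.outer(d,d);A=A+P;B=B+P@p
    return np.linalg.solve(A,B)
def proj(n,X,c=None):
    f,cx,cy,p,M=c or cal(n);q=M.T@(np.array(X)-p);x,y,z=q[0],-q[1],-q[2]
    if n=="wrist":
        r=np.hypot(x,y);t=np.arctan2(r,z);return cx+f*t*x/r,cy+f*t*y/r
    return cx+f*x/z,cy+f*y/z
def snap(n,name):
    im=arm.get_image(n);cv2.imwrite("pics/"+name+".png",im[:,:,::-1]);return im
E
python3 - <<'E'
from h import *
print({k:np.round(v,3) for k,v in arm.read_state().items()})
for n in("scene","side","wrist"):
    print(n,arm.get_calibration(n)); snap(n,n+"0")
E
```

```text
{'t': np.float64(0.0), 'joint_pos': array([ 0.967,  0.381,  1.298, -0.   ,  1.464, -0.215]), 'qd': array([-0.   ,  0.002,  0.   ,  0.   , -0.002,  0.001]), 'tau': array([-0.0000e+00, -4.3791e+01, -2.2457e+01,  7.1000e-02,  3.5000e-02,
       -0.0000e+00]), 'tcp_pos': array([0.208, 0.509, 0.255]), 'orientation': array([-6.070e-01, -3.082e+00,  2.000e-03]), 'force': array([0.159, 1.402, 0.392]), 'torque': array([-0.023,  0.035, -0.083]), 'gripper_force': np.float64(0.0), 'width': np.float64(0.998)}
scene {'fovy': 42.484878323700116, 'cx': 278.7801295085705, 'cy': 216.78112835450554, 'position': array([ 1.34594987, -0.5656925 ,  0.73265066]), 'orientation': array([0.90641863, 0.43632244, 0.83647309])}
side {'fovy': 50.05778540299396, 'cx': 273.2714019442762, 'cy': 208.20264925618434, 'position': array([ 0.27147273, -0.74226594,  0.90909237]), 'orientation': array([ 0.78824262, -0.16356444, -0.39487129])}
wrist {'fovy': 65.70646984690485, 'cx': 284.14664030032355, 'cy': 207.55698798334936, 'position': array([0.12961037, 0.54092911, 0.38441262]), 'orientation': array([-0.28785463, -0.19134663,  1.17198209])}
```

View pics/scene0.png

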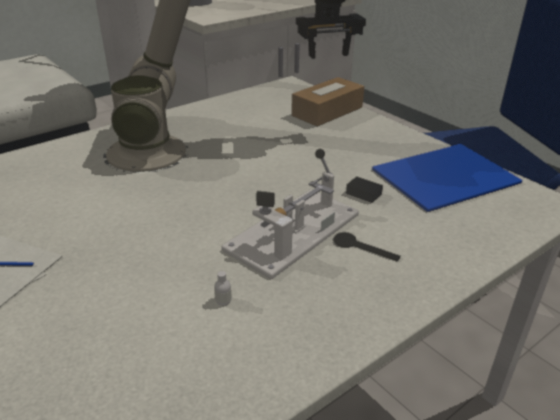

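View pics/side0.png

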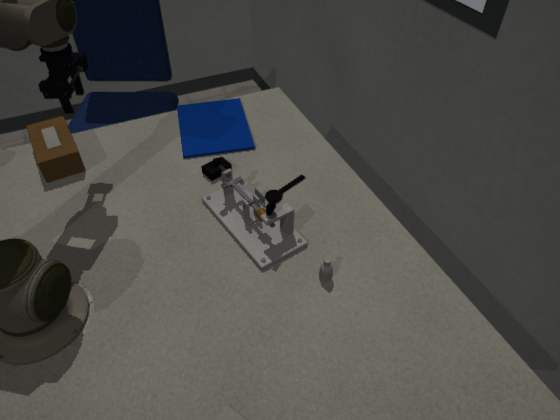

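The scene view shows the ball at about (320,154), the wing at about (265,199) and the dropper at (223,290). The side view shows the balance around (255,215), with the wing in front of the occluder near (271,203). I'll zoom in on both.

Run:
```python
from h import *
a=cv2.imread("pics/scene0.png")[140:280,220:370];b=cv2.imread("pics/side0.png")[150:290,190:340]
im=cv2.resize(np.vstack([np.hstack([a,b])]),None,fx=2.66,fy=4,interpolation=cv2.INTER_CUBIC)
im=np.clip(im.astype(float)*1.6,0,255).astype(np.uint8)
cv2.imwrite("pics/crop1.png",im)
# first estimate from base-plate corners (z=16mm)
for n,pts in(("scene",[(226,246),(274,267),(358,211),(305,186)]),("side",[(203,197),(264,266),(306,240),(243,178)])):
    print(n,[np.round(onz(n,u,v,.016)[:2],3) for u,v in pts])
```

```text
scene [array([ 0.537, -0.075]), array([ 0.657, -0.036]), array([0.613, 0.252]), array([0.447, 0.226])]
side [array([0.472, 0.226]), array([ 0.535, -0.082]), array([ 0.671, -0.047]), array([0.609, 0.258])]
```

View pics/crop1.png

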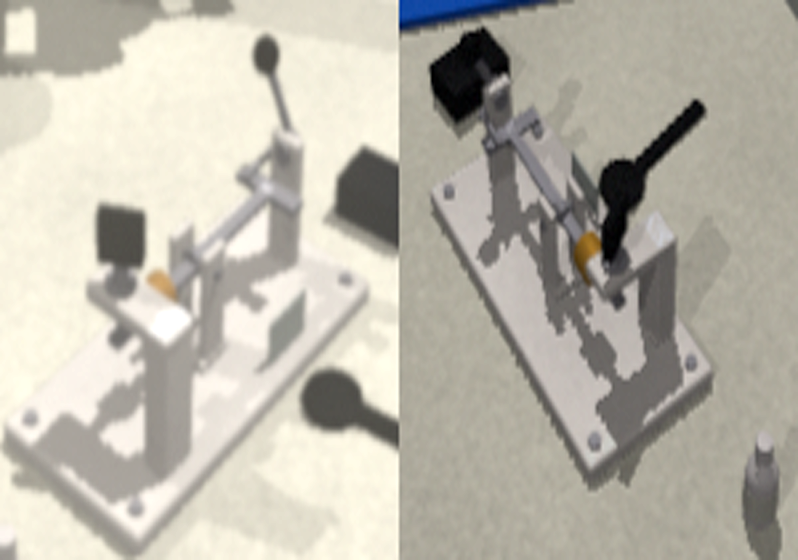

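Run:
```python
from h import *
from scipy.optimize import least_squares
S=np.array([[-75,160],[-75,-160],[75,-160],[75,160]])/1000
ob=[("side",(-75,160,16),(202,197.5)),("side",(-75,-160,16),(261,267.5)),("side",(75,-160,16),(307,244.5)),("side",(75,160,16),(242.6,176)),
("scene",(-75,-160,16),(222,247.5)),("scene",(75,-160,16),(270.7,278)),("scene",(75,160,16),(358.3,212.5)),
("scene",(0,-95,136),(265.9,198.7)),("scene",(-29,126,145),(319.6,153.7))]
C={n:cal(n) for n in("scene","side")}
def W(p,X): c,s=np.cos(p[2]),np.sin(p[2]);x,y,z=np.array(X)/1000;return [p[0]+c*x-s*y,p[1]+s*x+c*y,z]
f=lambda p:np.concatenate([np.array(proj(n,W(p,X),C[n]))-uv for n,X,uv in ob])
r=least_squares(f,[.57,.09,.2],loss="soft_l1");p=r.x
print(p.round(4),f(p).reshape(-1,2).round(1).tolist())
for k,X in dict(ball=(-29,126,145),rel=(29,126,145),screw=(0,-95,139)).items():print(k,np.round(W(p,X),4))
s=arm.read_state();print(R.from_rotvec(s["orientation"]).as_matrix().round(3))
```

```text
[0.5704 0.0866 0.19  ] [[-1.1, -0.8], [0.5, 0.2], [1.7, -2.5], [1.8, 1.6], [-2.0, -2.0], [0.4, -2.9], [1.5, -2.2], [-1.0, 0.7], [-0.1, 0.2]]
ball [0.5182 0.2049 0.145 ]
rel [0.5751 0.2158 0.145 ]
screw [ 0.5884 -0.0067  0.139 ]
[[-0.925  0.379 -0.001]
 [ 0.379  0.925 -0.001]
 [ 0.    -0.001 -1.   ]]
```

Request:
arm_command([
  [-4,-1.6,0,0,1],
  [-4,-1.6,0,0,1],
  [-4,-1.6,0,0,1],
  [-4,-1.6,0,0,1],
  [-4,-1.6,0,0,1],
  [-4,-1.6,0,0,1],
  [-4,-1.6,0,0,1],
  [-4,-1.6,0,0,1],
  [-4,-1.6,0,0,1],
  [-4,-1.6,0,0,1],
])

```text
t: 1.4
tcp_pos: [0.5188, 0.2081, 0.2556]
orientation: [-0.607, -3.082, 0.0]
force: [-0.2, 0.5, 0.4]
width: 0.997
gripper_force: 0.0
```

Request:
arm_command([
  [0,0,0,0.165,1],
  [0,0,0,0.165,1],
  [0,0,0,0.165,1],
  [0,0,0,0.165,1],
  [0,0,0,0.165,1],
  [0,0,0,0.165,1],
  [0,0,0,0,0.6],
  [0,0,0,0,0.6],
  [0,0,0,0,0.6],
  [0,0,0,0,0.6],
])

```text
t: 2.65
tcp_pos: [0.518, 0.2092, 0.2557]
orientation: [-1.997, -2.425, 0.0]
force: [-0.1, 0.7, 0.3]
width: 0.604
gripper_force: 0.0
```

Run:
```python
from h import *
s=arm.read_state();c=cal("wrist");M=R.from_rotvec(s["orientation"]).as_matrix();print(s["t"],s["tcp_pos"].round(4),M.round(3).tolist(),s["joint_pos"].round(3))
snap("wrist","wrist1")
for X in([.5182,.2049,.145],[.5884,-.0067,.139]):print(np.round(proj("wrist",X,c)), np.round((M.T@(X-s["tcp_pos"]))*100,2))
np.save("c1.npy",np.array(c,dtype=object),allow_pickle=True)
```

```text
2.65 [0.518  0.2092 0.2557] [[-0.192, 0.981, -0.0], [0.981, 0.192, -0.0], [-0.0, -0.0, -1.0]] [ 0.172  0.396  1.273 -0.     1.473 -0.021]
[285. 216.] [-0.43 -0.06 11.07]
[309. 394.] [-22.54   2.77  11.67]
```

View pics/wrist1.png

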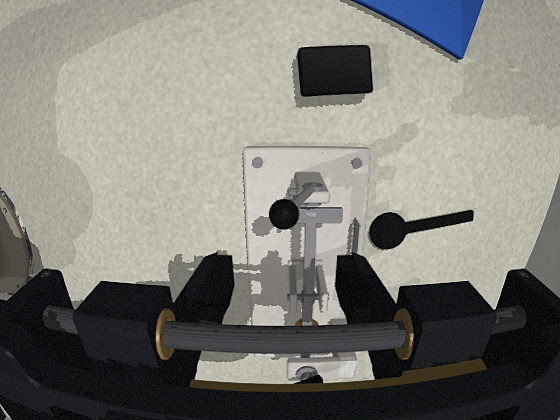

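The wrist view shows the ball at (284,214), and I predicted (285,216), so the stand fit is good. I'll descend around it.

Request:
arm_command([
  [-0.3,-0.1,2,0,0.6],
  [0,0,3,0,0.6],
  [0,0,3,0,0.6],
  [0,0,2.9,0,0.6],
  [0,0,0,0,0.35],
  [0,0,0,0,0.35],
  [0,0,0,0,0.35],
  [0,0,0,0,0.35],
  [0,0,0,0,0.35],
  [0,0,0,0,0.35],
])

```text
t: 3.95
tcp_pos: [0.5176, 0.2061, 0.1469]
orientation: [1.998, 2.424, 0.0]
force: [0.1, 0.2, -0.0]
width: 0.354
gripper_force: 0.0
```

Request:
arm_command([
  [0,0.7,-0.1,0,0.35],
  [0,0.7,-0.2,0,0.35],
  [0,0.7,-0.1,0,0.35],
  [0,0.7,0,0,0.35],
  [0,0.7,0,0,0.35],
  [0,0.7,0,0,0.35],
  [0,0.7,0.1,0,0.35],
  [0,0.7,0.2,0,0.35],
  [0,0.4,0.1,0,0.35],
  [0,0,0,0,0.35],
])

```text
t: 5.2
tcp_pos: [0.5763, 0.2175, 0.1464]
orientation: [-1.998, -2.424, 0.002]
force: [-2.6, -0.9, 0.3]
width: 0.35
gripper_force: 1.1
```

Run:
```python
from h import *
s=arm.read_state();print(s["t"],s["tcp_pos"].round(4),s["force"].round(1),s["width"])
a=snap("wrist","wrist2")[100:420,100:480];b=snap("side","side2")[150:290,190:340]
cv2.imwrite("pics/w2.png",np.hstack([a,cv2.resize(b,(343,320))])[:,:,::-1])
```

```text
5.2 [0.5763 0.2175 0.1464] [-2.6 -0.9  0.3] 0.3498880654072321
```

View pics/w2.png

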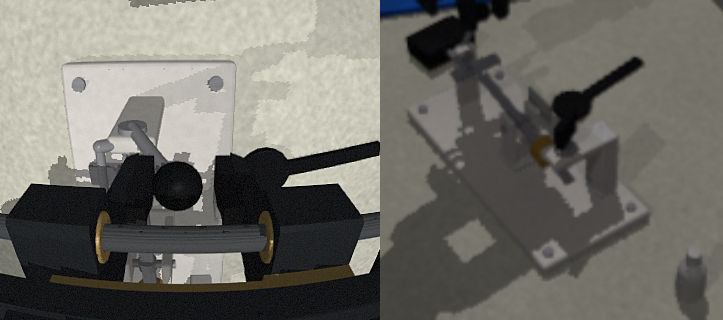

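The ball, seen at (178,185) in the left crop, has swung over against the −x finger. I'll push on until the force shows the hard stop.

Request:
arm_command([
  [0,0.15,0,0,0.35],
  [0,0.15,0,0,0.35],
  [0,0.1,0,0,0.35],
  [0,0,0,0,0.35],
  [0,0,0,0,0.35],
  [0,0,0,0,0.35],
  [0,0,0,0,0.35],
  [0,0,0,0,0.35],
  [0,0,0,0,0.35],
  [0,0,0,0,0.35],
])

```text
t: 6.55
tcp_pos: [0.5771, 0.2178, 0.1462]
orientation: [-1.994, -2.42, 0.012]
force: [-16.9, -5.0, 6.9]
width: 0.353
gripper_force: 8.4
```

Request:
arm_command([
  [0,-0.8,0,0,0.35],
  [0,-0.8,-0.1,0,0.35],
  [0,-0.8,-0.2,0,0.35],
  [0,-0.8,-0.1,0,0.35],
  [0,-0.8,0,0,0.35],
  [0,-0.8,0,0,0.35],
  [0,-0.8,0.1,0,0.35],
  [0,-0.7,0.2,0,0.35],
  [0,-0.4,0.1,0,0.35],
  [0,0,0,0,0.35],
])

```text
t: 7.8
tcp_pos: [0.5143, 0.2055, 0.1466]
orientation: [-1.998, -2.424, 0.001]
force: [-0.3, 0.1, -0.1]
width: 0.353
gripper_force: 0.0
```

Request:
arm_command([
  [0,-0.15,0,0,0.35],
  [0,-0.15,0,0,0.35],
  [0,-0.1,0,0,0.35],
  [0,0,0,0,0.35],
  [0,0,0,0,0.35],
  [0,0,0,0,0.35],
  [0,0,0,0,0.35],
  [0,0,0,0,0.35],
  [0,0,0,0,0.35],
  [0,0,0,0,0.35],
])

```text
t: 9.05
tcp_pos: [0.5126, 0.2051, 0.1469]
orientation: [1.997, 2.422, 0.006]
force: [10.0, 2.7, -5.3]
width: 0.351
gripper_force: 4.9
```

Request:
arm_command([
  [0,0.4,0,0,0.35],
  [0,0,-3,0,0.6],
  [0,0,-4,0,0.8],
  [0,0,-4,0,1],
  [-4,0.5,0,0,1],
  [-4,0.5,0,0,1],
  [-4.2,0.5,0,0,1],
  [-4,0.6,0,0,1],
  [-4,0.6,0,0,1],
  [-2,0.4,0,0,1],
])

```text
t: 10.3
tcp_pos: [0.5876, -0.008, 0.2564]
orientation: [-2.0, -2.422, 0.001]
force: [-0.5, -0.7, 0.5]
width: 1.0
gripper_force: 0.0
```

Run:
```python
from h import *
s=arm.read_state();c=cal("wrist");M=R.from_rotvec(s["orientation"]).as_matrix();print(s["t"],s["tcp_pos"].round(4),M.round(3).tolist(),s["joint_pos"].round(3))
im=snap("wrist","wrist3")
X=[.5884,-.0067,.139];print(np.round(proj("wrist",X,c)), np.round((M.T@(X-s["tcp_pos"]))*100,2))
g=im.max(2);m=(g<50).astype(np.uint8);n,l,st,ce=cv2.connectedComponentsWithStats(m)
for i in range(1,n):
    if st[i,4]>100:print(st[i],ce[i].round())
```

```text
10.3 [ 0.5876 -0.008   0.2564] [[-0.189, 0.982, -0.001], [0.982, 0.189, 0.0], [0.0, -0.001, -1.0]] [-0.215  0.448  1.186 -0.     1.509 -0.405]
[287. 207.] [ 0.11  0.12 11.74]
[ 357   30  115   42 2280] [400.  49.]
[ 262  184   46   41 1066] [284. 204.]
[    0   252   560   168 51857] [276. 353.]
```

View pics/wrist3.png

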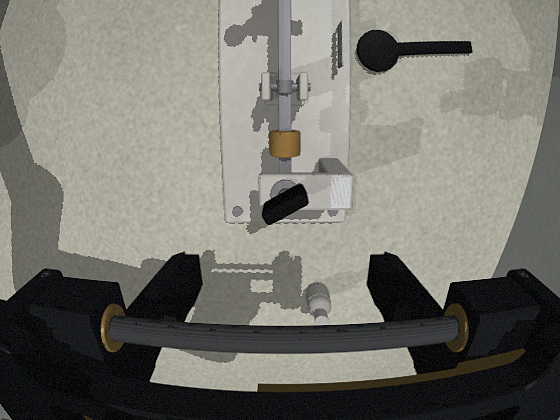

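The wrist view shows the wing at about (284,204), with its long axis tilted up to the right by about 30°. The dropper is at (318,300). Next I'll measure the wing's angle in the world frame.

Run:
```python
from h import *
s=arm.read_state();c=cal("wrist");M=R.from_rotvec(s["orientation"]).as_matrix();print("cam",M.T@(c[3]-s["tcp_pos"]))
g=cv2.imread("pics/wrist3.png").max(2);n,l,st,ce=cv2.connectedComponentsWithStats((g<50).astype(np.uint8))
i=[k for k in range(1,n) if 800<st[k,4]<1400][0];ys,xs=np.where(l==i)
for z in(.136,.152):
    P=np.array([onz("wrist",u,v,z,c)-s["tcp_pos"] for u,v in zip(xs,ys)])@M*1000
    r=cv2.minAreaRect(P[:,:2].astype(np.float32));print(z,r)
    print([np.round(b,1) for b in cv2.boxPoints(r)])
    C=np.cov(P[:,:2].T);w,V=np.linalg.eigh(C);print("PCA angle tool x->y",np.degrees(np.arctan2(V[1,1],V[0,1])),np.sqrt(w*12))
print(s["joint_pos"].round(3))
```

```text
cam [ 0.08436136 -0.00111605 -0.12915615]
0.136 ((2.5628604888916016, -1.9059677124023438), (41.674800872802734, 19.30633544921875), 59.93632507324219)
[array([-16.2, -15.1], dtype=float32), array([  0.5, -24.8], dtype=float32), array([21.4, 11.3], dtype=float32), array([ 4.6, 21. ], dtype=float32)]
PCA angle tool x->y 55.222718263732105 [18.3165836  39.17818268]
0.152 ((7.810162544250488, -1.8552970886230469), (39.00139617919922, 18.067852020263672), 59.93632507324219)
[array([ -9.8, -14.2], dtype=float32), array([  5.9, -23.3], dtype=float32), array([25.4, 10.5], dtype=float32), array([ 9.8, 19.5], dtype=float32)]
PCA angle tool x->y 55.22271826373209 [17.1415909  36.66493678]
[-2.170e-01  4.490e-01  1.185e+00 -1.000e-03  1.509e+00 -4.060e-01]
```

Request:
arm_command([
  [0.3,0,0,-0.18,1],
  [0,0,0,-0.18,1],
  [0,0,0,-0.18,1],
  [0,0,0,-0.18,1],
  [0,0,0,-0.18,1],
  [0,0,0,-0.18,1],
  [0,0,0,-0.18,1],
  [0,0,0,-0.18,1],
  [0,0,0,-0.18,1],
  [0,0,0,-0.18,1],
])

```text
t: 11.6
tcp_pos: [0.5864, -0.0022, 0.2567]
orientation: [0.668, -3.069, -0.001]
force: [0.1, 0.3, 0.2]
width: 1.005
gripper_force: 0.0
```

Request:
arm_command([
  [0,0,0,-0.15,1],
  [0,0,0,-0.144,1],
  [0,0,2,0,0.8],
  [0,0,2,0,0.7],
  [0,0,0,0,0.6],
  [0,0,0,0,0.6],
  [0,0,0,0,0.6],
  [0,0,0,0,0.6],
  [0,0,0,0,0.6],
  [0,0,0,0,0.6],
])

```text
t: 12.85
tcp_pos: [0.5869, -0.0036, 0.2168]
orientation: [-1.099, 2.943, -0.0]
force: [-0.3, 0.3, -0.6]
width: 0.602
gripper_force: 0.0
```

Run:
```python
from h import *
s=arm.read_state();c=cal("wrist");M=R.from_rotvec(s["orientation"]).as_matrix();print(s["t"],s["tcp_pos"].round(4),s["joint_pos"].round(3))
snap("wrist","wrist4");snap("scene","scene4")
g=cv2.imread("pics/wrist4.png");gm=g.max(2)
n,l,st,ce=cv2.connectedComponentsWithStats((gm<50).astype(np.uint8))
for i in range(1,n):
    if st[i,4]>300:
        print(st[i],ce[i].round())
        if st[i,4]<8000:
            ys,xs=np.where(l==i);P=np.array([onz("wrist",u,v,.152,c)-s["tcp_pos"] for u,v in zip(xs,ys)])@M*1000
            print(cv2.minAreaRect(P[:,:2].astype(np.float32)),P.min(0),P.max(0))
a=cv2.imread("pics/scene4.png")[130:270,220:370]
cv2.imwrite("pics/v4.png",np.hstack([g[100:420,100:460],cv2.resize(a,(343,320),interpolation=cv2.INTER_CUBIC)]))
```

```text
12.85 [ 0.5869 -0.0036  0.2168] [-0.208  0.474  1.258 -0.     1.409 -2.494]
[ 273  193   19   64 1077] [282. 225.]
((6.650142669677734, -0.2877984046936035), (43.81937789916992, 11.45659065246582), 0.6163721084594727) [-15.21784664  -5.99619095  64.83253215] [28.52677174  5.50528439 64.83611522]
[    0   252   560   168 61494] [278. 351.]
```

View pics/v4.png

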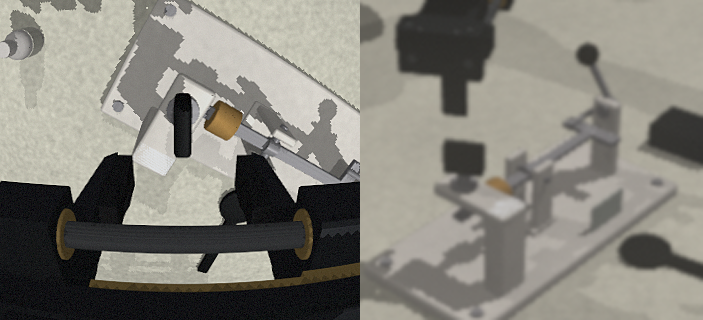

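The wing now runs straight up the image at crop (182,125) between the fingers, 0.6° out of line, and the lever is back with the beam level. I'll descend and grip.

Request:
arm_command([
  [0.35,0,2,0,0.6],
  [0,0,2.5,0,0.6],
  [0,0,2,0,0.6],
  [0,0,1.4,0,0.6],
  [0,0,0,0,0.3],
  [0,0,0,0,0.1],
  [0,0,0,0,0],
  [0,0,0,0,0],
  [0,0,0,0,0],
  [0,0,0,0,0],
])

```text
t: 14.2
tcp_pos: [0.585, -0.0066, 0.1382]
orientation: [-1.098, 2.941, -0.003]
force: [3.5, -3.9, -0.5]
width: 0.134
gripper_force: 30.0
```

Request:
arm_command([
  [0,0,0,0.14,0],
  [0,0,0,0.14,0],
  [0,0,0,0.14,0],
  [0,0,0,0.14,0],
  [0,0,0,0.14,0],
  [0,0,0,0.14,0],
  [0,0,0,0.14,0],
  [0,0,0,0.14,0],
  [0,0,0,0,0],
  [0,0,0,0,0],
])

```text
t: 15.45
tcp_pos: [0.5846, -0.0039, 0.1383]
orientation: [0.631, 3.077, 0.006]
force: [3.6, 10.4, 1.4]
width: 0.129
gripper_force: 30.0
```

```bash
cat > st.py <<'E'
from h import *
s=arm.read_state();M=R.from_rotvec(s["orientation"]).as_matrix();y=M[:,1]
print(s["t"],s["tcp_pos"].round(4),"yaw",np.arctan2(y[1],y[0]).round(3),"F",s["force"].round(1),"T",s["torque"].round(2),s["joint_pos"].round(3),s["tau"].round(2)[-1],s["width"],s["gripper_force"])
E
python3 st.py
```

```text
15.45 [ 0.5846 -0.0039  0.1383] yaw 1.166 F [ 3.6 10.4  1.4] T [ 1.5  -0.42 -0.02] [-0.211  0.546  1.378  0.004  1.217 -1.378] -0.01 0.1292396985462823 30.00073654577136
```

Request:
arm_command([
  [0,0.15,0,0,0],
  [0,0,0,0.05,0],
  [0,0,0,0.05,0],
  [0,0,0,0.05,0],
  [0,0,0,0.05,0],
  [0,0,0,0.05,0],
  [0,0,0,0.05,0],
  [0,0,0,0.05,0],
  [0,0,0,0,0],
  [0,0,0,0,0],
])

```text
t: 16.7
tcp_pos: [0.5849, -0.0032, 0.1382]
orientation: [1.155, 2.921, 0.003]
force: [0.1, 6.0, 3.4]
width: 0.145
gripper_force: 30.7
```

```bash
python3 st.py
```

```text
16.7 [ 0.5849 -0.0032  0.1382] yaw 0.818 F [0.1 6.  3.4] T [ 1.1  -0.07  0.55] [-0.209  0.546  1.377  0.002  1.218 -1.027] 0.55 0.14515623390440513 30.727758388384245
```

Request:
arm_command([
  [0,0,0,0.05,0],
  [0,0,0,0.05,0],
  [0,0,0,0.05,0],
  [0,0,0,0.05,0],
  [0,0,0,0.05,0],
  [0,0,0,0.05,0],
  [0,0,0,0,0],
  [0,0,0,0,0],
  [0,0,0,0,0],
  [0,0,0,0,0],
])

```text
t: 17.95
tcp_pos: [0.5848, -0.0031, 0.1383]
orientation: [-1.576, -2.717, -0.002]
force: [0.0, 7.0, 4.1]
width: 0.192
gripper_force: 46.8
```

```bash
python3 st.py
```

```text
17.95 [ 0.5848 -0.0031  0.1383] yaw 0.519 F [0.  7.  4.1] T [1.09 0.03 1.4 ] [-2.080e-01  5.460e-01  1.377e+00  1.000e-03  1.218e+00 -7.280e-01] 1.4 0.1923304900716952 46.787093449383974
```

The torque rose from 0 to 1.4 N m and the jaws are being pried open, so the screw is seated, at a tool yaw of about 0.87. The back-off target is a yaw of about 2.44.

Request:
arm_command([
  [0,0,0,-0.1,0],
  [0,0,0,-0.1,0],
  [0,0,0,-0.1,0],
  [0,0,0,0,0],
  [0,0,0,-0.12,0],
  [0,0,0,-0.12,0],
  [0,0,0,-0.12,0],
  [0,0,0,-0.12,0],
  [0,0,0,-0.12,0],
  [0,0,0,0,0],
])

```text
t: 19.2
tcp_pos: [0.5857, -0.0047, 0.1383]
orientation: [0.245, 3.129, -0.0]
force: [4.4, 0.2, 1.5]
width: 0.132
gripper_force: 30.0
```

```bash
python3 st.py
```

```text
19.2 [ 0.5857 -0.0047  0.1383] yaw 1.415 F [4.4 0.2 1.5] T [ 0.1  -0.79  0.03] [-0.21   0.547  1.376  0.     1.216 -1.625] -0.62 0.13246081746618063 29.99891580082476
```

Request:
arm_command([
  [0,0,0,-0.13,0],
  [0,0,0,-0.13,0],
  [0,0,0,-0.13,0],
  [0,0,0,-0.13,0],
  [0,0,0,-0.13,0],
  [0,0,0,-0.13,0],
  [0,0,0,-0.13,0],
  [0,0,0,-0.1,0],
  [0,0,0,0,0],
  [0,0,0,0,0],
])

```text
t: 20.45
tcp_pos: [0.5861, -0.0058, 0.1383]
orientation: [-1.297, 2.859, -0.006]
force: [6.0, -5.8, 0.5]
width: 0.134
gripper_force: 30.0
```

```bash
python3 st.py;python3 - <<'E'
from h import *
a=snap("wrist","w6");b=snap("scene","s6")[130:270,220:370]
cv2.imwrite("pics/v6.png",np.hstack([a[100:420,80:500],cv2.resize(b,(343,320),interpolation=cv2.INTER_CUBIC)])[:,:,::-1])
E
```

```text
20.45 [ 0.5861 -0.0058  0.1383] yaw 2.423 F [ 6.  -5.8  0.5] T [-0.7  -1.01  0.01] [-2.110e-01  5.470e-01  1.375e+00 -2.000e-03  1.215e+00 -2.633e+00] 0.02 0.13377510929998404 29.9991387873888
```

View pics/v6.png

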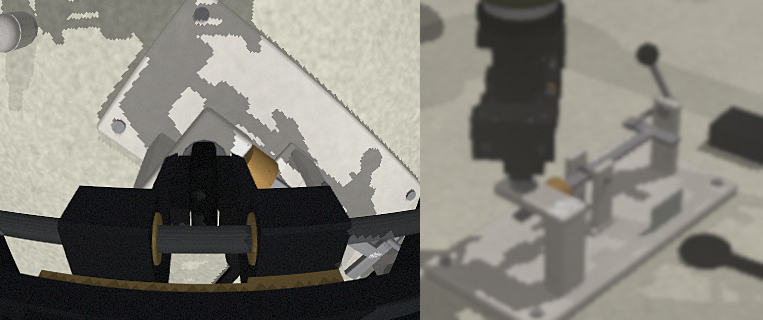

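```bash
python3 -c "
from bench import arm
print(arm.sign_off())"
```

```text
the job is handed in; nothing more can be done
None
```

The job is handed in, but no verdict came back. I swung the lever over and back, leaving the beam arrested level. I then seated the screw, backed it off about 1.55 rad against the 1.57 asked, and left it gripped at 30 N. The three bystanders were not touched.

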